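# Load the cartridge incubator

### The arm

A 6-joint arm with a two-finger parallel gripper is mounted at the origin on a cart in front of the work surface, level with it; the furniture and walls round the work are solid. World frame = base frame: x ahead of the robot, y to its left, z up, the work surface at z = 0. Lengths are in m, angles in degrees, forces in N, time in s.
With the tool pointing down it reaches from about 0.375 to 0.925 m from the base axis. Payload 5.7 kg.
Tool frame: the origin (TCP) lies at the very end of the fingers, on their centre line; the grasp point (between the pads) lies 19 mm behind it; z points along the fingers, y is the line along which they close (so a half turn about z gives the same grasp; the last joint's range is limited). The gripper opens to 88 mm and grips with 3 to 60 N. Pads are 20 mm wide; open, the fingers measure 115 mm over their backs; the gripper's body (75 mm by 178 mm) begins 61 mm behind the grasp point.
Start: joints at [-78.444, 20.558, 86.54, -0, 72.909, -6.595], TCP at [0.187, -0.57, 0.223] pointing down, gripper open.
Joint ranges: [-170.27, 170.27], [-57.76, 135], [12.27, 136.19], [-55.21, 235.2], [11.17, 155.16], [-170.74, 170.74]. Speed limits (degrees/s): [136.94, 136.94, 180, 180, 180, 180].

### API

Orientations are given as a 3x3 rotation matrix whose columns are the frame's x, y, z axes.
In Python, from station import arm gives the robot as it stands. The module is installed in compiled form; this text tells all that it offers.
- The arm moves only by the shell command python3 -m crank 'ROWS' [FORCE]. ROWS is text: rows parted by semicolons, each of 7 numbers parted by spaces: the shift along the world's x, y, z in units of 60 mm (1.0 is 60 mm), then the turn, a rotation vector about the world's x, y, z in units of 10 degrees (1.0 is 10 degrees), then the finger opening in mm, from 0 to 87.8. In form: dx dy dz ax ay az claw; .... A call has 1 to 12 rows; each row is the pose to reach, as a shift and turn from the pose commanded when the call began; what a row does not reach only later rows make up. A row lasts 1/8 s, in which the tool goes at most 62.5 mm and 10.7 degrees, less where a joint would pass 70% of its speed; a pose out of reach is approached as far as the arm can. A call with a gripper value outside its range is refused whole. The fingers move at their own pace and stop on an object; FORCE is the grip in N (left out, the last holds). Time passes only in rows, so rows that repeat a pose let the fingers close. It gives the time, the measured TCP pose, the force, the opening and the grip force at its end, in the units of the state.
- arm.observe(): the state, without advancing time (a new reading comes with each control period).
- arm.grab_frame(name): name is "side" or "top"; returns a dict with "frame" (480x640x3 uint8, red, green, blue), "fx", "fy", "cx", "cy" (pixels), "R" (3x3) and "t" (3): a world point X has camera coordinates R X + t. Camera axes: x right, y down, z forward; pixel columns grow to the right and rows downward; lengths in m; the calibration is good to about 2 mm. A picture is of the moment at which its call begins. There is no depth.
- arm.hand_in(): hands the job in; it is judged then, once.
The state is a dict: "time_s": time; "qpos": joint angles; "qvel": joint speeds; "joint_torque": joint torques, N m; "position": TCP position; "ee_rot": TCP orientation; "wrist_force": force on the tool from outside, world axes, zero at the start; "wrist_torque": the same for the moment, N m; "gripper_width": finger opening in m; "grasp_force": force on a finger pad.
Only numpy, scipy, OpenCV 4.12 (cv2) and the standard library are available. Lean on these libraries where they do the work, as an engineer would, in place of code of your own. Each camera call takes 0.05 s, during which the arm holds its last target. There are 200 camera calls.

### The job

Lift the incubator's lid past its balance point so that its struts hold it wide open by themselves, lay every test cartridge from the tray flat in a bay of its own, lengthwise front to back between the ribs (either end to the rear), and press each one down until its seat is fully home. Then close the lid completely. Leave the swab pouch and timer where they lie.

Things in the scene. Friction and masses are not known exactly. Their poses are not given: they have to be found in the camera images.
- incubator: cartridge incubator: low white bench case fixed to the table, 150 deep (x) x 300 wide (y), rim 42 mm high, front wall 8 mm thick, grey lid hinged along its rear. Origin under its centre on the table; x to its rear, y to its left seen from the front, z up. Inside, a metal deck 20 mm above the table has three bays side by side, 88 mm apart along y, centred 11 mm in front of the origin
- lid (a joint): lid angle, rad: 0 closed, 1.8 fully open (stop); opens upward, front edge rising. Two gas struts: below about 0.5 rad it falls shut by its weight, above that they push it open to the stop and hold it. 143 mm from hinge to front edge, 28 mm thick, damped. Lifting it at the handle takes about 2 N, pulling it down from open about 3 N
- lid_handle (a point): centre of the lid's orange bow handle: round bar 12 mm thick, 110 mm long along the incubator's y, 40 mm in front of the lid's front face (34 mm gap); closed, it is 183 mm in front of the hinge and 58 mm above the table. May be pinched from above with a finger on its front and one on its rear; it turns between the pads as the lid swings
- lid_hinge (a point): middle of the lid's hinge axis, which runs along the incubator's y; 68 mm behind the incubator's origin, 45 mm above the table; does not move
- bay_left (a point): centre of the left bay (seen from the front), at the height of a fully home cartridge's underside (20.5 mm above the table). Grey ribs, 31 mm above the table, stand 3 to 5 mm outside the cartridge's outline: one 26 mm rib before and one behind, two 10 mm ribs on each side near the ends, leaving the middle 40 mm of each side free for fingers
- bay_middle (a point): centre of the middle bay (seen from the front), at the height of a fully home cartridge's underside (20.5 mm above the table). Grey ribs, 31 mm above the table, stand 3 to 5 mm outside the cartridge's outline: one 26 mm rib before and one behind, two 10 mm ribs on each side near the ends, leaving the middle 40 mm of each side free for fingers
- bay_right (a point): centre of the right bay (seen from the front), at the height of a fully home cartridge's underside (20.5 mm above the table). Grey ribs, 31 mm above the table, stand 3 to 5 mm outside the cartridge's outline: one 26 mm rib before and one behind, two 10 mm ribs on each side near the ends, leaving the middle 40 mm of each side free for fingers
- seat_left (a joint): how far the left bay's blue seat plate is down, m: 0 raised (top 26.5 mm above the table), 0.006 fully home (20.5 mm). Stiff: about 5 N straight down moves it, a cartridge's weight does not; it stays where it is left. It is pressed by way of the cartridge lying on it
- seat_middle (a joint): how far the middle bay's blue seat plate is down, m: 0 raised (top 26.5 mm above the table), 0.006 fully home (20.5 mm). Stiff: about 5 N straight down moves it, a cartridge's weight does not; it stays where it is left. It is pressed by way of the cartridge lying on it
- seat_right (a joint): how far the right bay's blue seat plate is down, m: 0 raised (top 26.5 mm above the table), 0.006 fully home (20.5 mm). Stiff: about 5 N straight down moves it, a cartridge's weight does not; it stays where it is left. It is pressed by way of the cartridge lying on it
- cartridge_1: test cartridge, white, with a round orange cap; 62 (x) x 47 (y) mm, body 12 mm high; cap 27 mm in diameter, its centre 9 mm towards +x of the origin, its top 21 mm above the underside. About 20 to 30 g. Origin at the centre of its underside, z up. Grasp across the 47 mm. May be absent
- cartridge_2: test cartridge, white, with a round blue cap; 62 (x) x 47 (y) mm, body 12 mm high; cap 27 mm in diameter, its centre 9 mm towards +x of the origin, its top 21 mm above the underside. About 20 to 30 g. Origin at the centre of its underside, z up. Grasp across the 47 mm. May be absent
- cartridge_3: test cartridge, white, with a round orange cap; 62 (x) x 47 (y) mm, body 12 mm high; cap 27 mm in diameter, its centre 9 mm towards +x of the origin, its top 21 mm above the underside. About 20 to 30 g. Origin at the centre of its underside, z up. Grasp across the 47 mm. May be absent
- cartridge_4: test cartridge, white, with a round blue cap; 62 (x) x 47 (y) mm, body 12 mm high; cap 27 mm in diameter, its centre 9 mm towards +x of the origin, its top 21 mm above the underside. About 20 to 30 g. Origin at the centre of its underside, z up. Grasp across the 47 mm. May be absent
- tray: shallow off-white tray fixed to the table, 194 (x) x 284 (y) mm, rim 26 mm high, floor 2 mm thick, inside 168 x 258 mm; origin at the centre of its underside
- swab_pouch: white swab pouch lying on the table between tray and incubator, 185 mm long along its y, 26 mm wide, 10 mm thick, not part of the job; origin at the centre of its underside
- timer: small white bench timer lying behind the swab pouch, 62 x 67 x 20 mm, not part of the job; origin at the centre of its underside

How it is judged:
By the outcome, as a careful person would: the job done as asked, in the order asked, and still so for the second after the job is handed in, with the robot touching nothing.
Of cartridge_1, cartridge_2, cartridge_3, cartridge_4 only 2 to 3 are there at a start; the rules pass over those that are not, and their reading is None.
At some moment in a run one of cartridge_1, cartridge_2, cartridge_3, cartridge_4 may be knocked a few centimetres aside while the robot is not near it.
Once in a run the grip may slacken for a moment while it holds something.
It also fails if it takes over 210 s, if anything falls off the work surface, if the arm or the gripper's body presses on something with over 40 N, if the wrist force passes 120 N, or if a joint passes its speed limit or range.

## Working session

There is one attempt and no reset: what is moved stays moved. The work goes in short steps, Python scripts to look and compute and a shell command to move; the robot and the scene stay as the last step left them, time stands still between calls to the robot, and variables do not carry over. Pictures are saved under pics/ and viewed, at most 14 in all, crops included, and the job is handed in when it is done.

```bash
mkdir -p pics
cat > h.py <<'E'
import numpy as np, cv2
from station import arm
def snap(name, fn, crop=None, scale=1):
    d=arm.grab_frame(name); f=d["frame"][:,:,::-1]
    np.savez('cal_%s.npz'%name,**{k:d[k] for k in("fx","fy","cx","cy","R","t")})
    cv2.imwrite('pics/full_'+fn,f)
    if crop: x0,y0,x1,y1=crop; f=f[y0:y1,x0:x1]
    cv2.imwrite('pics/'+fn,cv2.resize(f,None,fx=scale,fy=scale,interpolation=cv2.INTER_CUBIC))
def px(name,u,v,z):
    c=np.load('cal_%s.npz'%name); R=c['R'];t=c['t']
    r=R.T@np.array([(u-c['cx'])/c['fx'],(v-c['cy'])/c['fy'],1]); o=-R.T@t
    return o+r*(z-o[2])/r[2]
def proj(name,X):
    c=np.load('cal_%s.npz'%name); p=c['R']@np.array(X)+c['t']
    return c['fx']*p[0]/p[2]+c['cx'],c['fy']*p[1]/p[2]+c['cy']
E
python3 - <<'E'
from h import *
snap('top','t0.png',scale=1.25); snap('side','s0.png',scale=1.25)
s=arm.observe(); print(s['position'],s['ee_rot'],s['gripper_width'])
for n in('top','side'):
    c=np.load('cal_%s.npz'%n);print(c['R'],-c['R'].T@c['t'])
E
```

```text
[ 0.18678435 -0.56951821  0.22188563] [[ 9.50234136e-01  3.11536475e-01 -3.34533305e-04]
 [ 3.11536593e-01 -9.50232726e-01  1.64843168e-03]
 [ 1.95662101e-04 -1.67061542e-03 -9.99998585e-01]] 0.08762345724923797
[[ 0.02322284 -0.99971009  0.00635931]
 [-0.99078771 -0.02386355 -0.13330512]
 [ 0.13341823 -0.003205   -0.99105464]] [ 0.43071335 -0.03318744  1.17814458]
[[-0.90896769 -0.41676487  0.00920807]
 [-0.18091088  0.37447535 -0.9094171 ]
 [ 0.37556491 -0.8282966  -0.41578329]] [0.01205678 1.17036652 0.69074468]
```

View pics/t0.png

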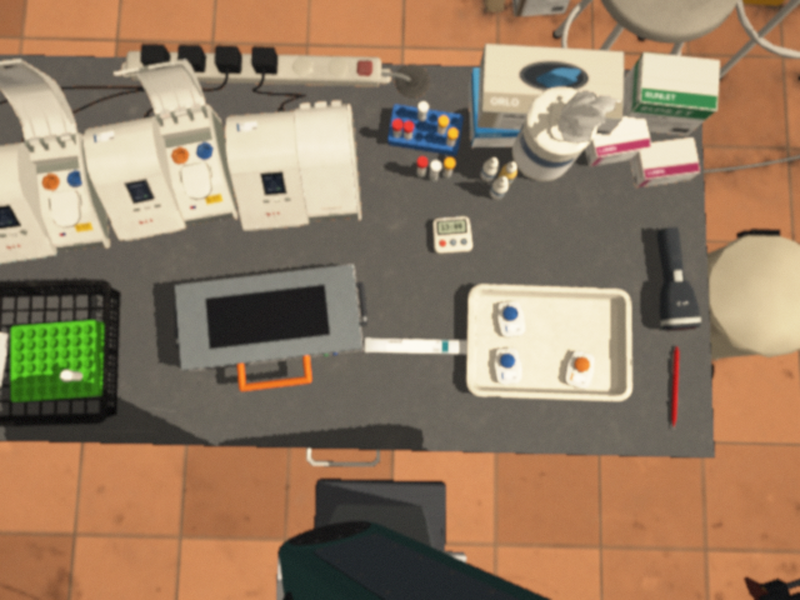

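View pics/s0.png

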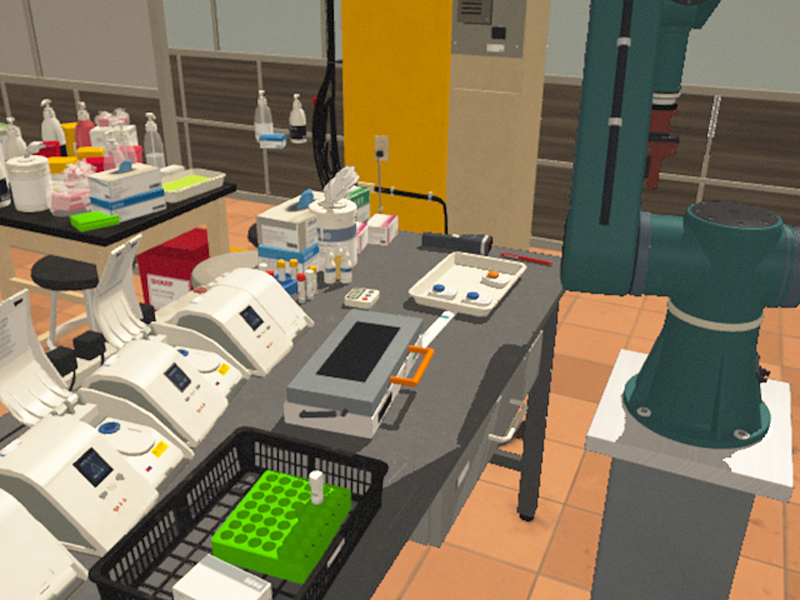

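The top view shows three cartridges: blue at about (510,313), blue at (508,361) and orange at (580,365). The incubator lid corners are near (176,283), (355,266), (363,349) and (180,369), with the handle at (275,388). I'll enlarge both areas.

Run:
```python
from h import *
f=cv2.imread('pics/full_t0.png')
cv2.imwrite('pics/c1.png',cv2.resize(f[205:320,130:300],None,fx=4.7,fy=4.7,interpolation=cv2.INTER_CUBIC))
cv2.imwrite('pics/c2.png',cv2.resize(f[222:325,368:512],None,fx=5.5,fy=5.5,interpolation=cv2.INTER_CUBIC))
```

```text
(no output)
```

View pics/c1.png

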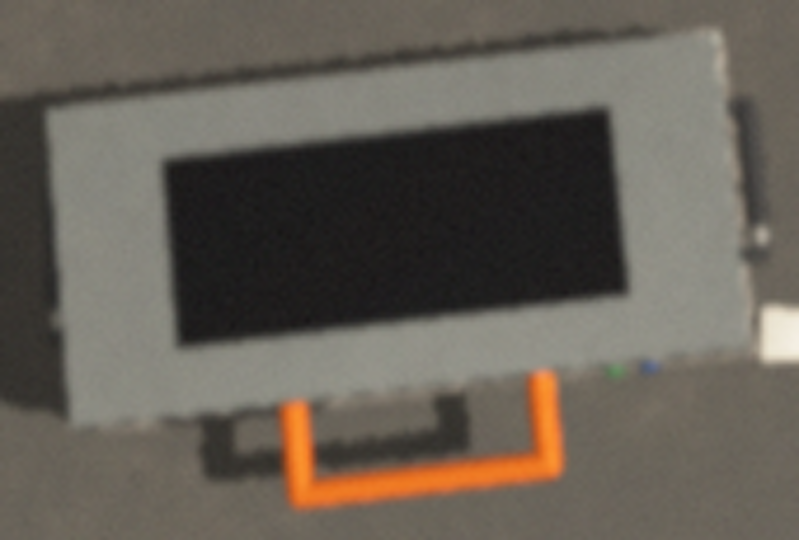

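View pics/c2.png

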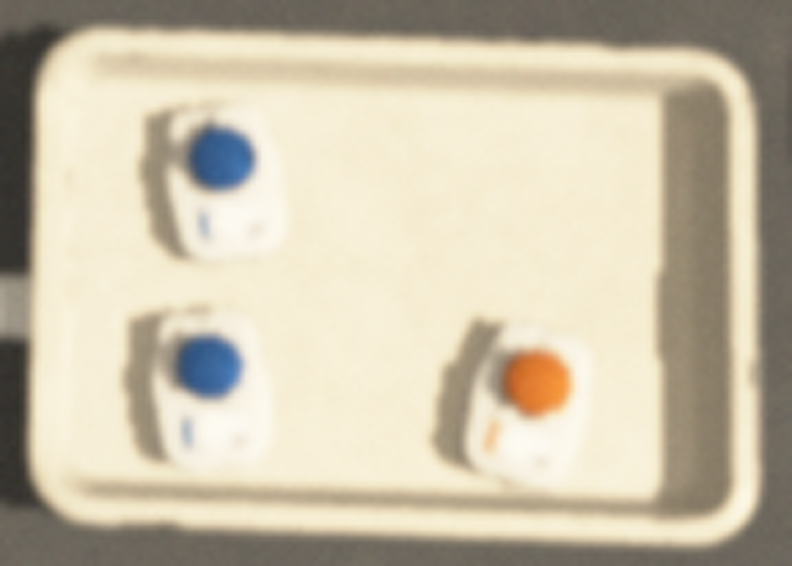

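The lid corners in the crop are (48,108), (720,33), (752,352) and (70,425), and the handle bar runs (303,497)–(552,465). All cartridges have their cap towards the rear and are only slightly rotated. Next I'll convert these to world positions.

Run:
```python
from h import *
np.set_printoptions(precision=4,suppress=True)
P=lambda u,v,z:px('top',130+u/4.7,205+v/4.7,z)
Q=lambda u,v,z:px('top',368+u/5.5,222+v/5.5,z)
c=[P(*a,.072) for a in((48,108),(720,33),(752,352),(70,425))]
for x in c: print(x)
ce=sum(c)/4; print('lid c',ce)
for a,b in((0,1),(3,2)): d=c[a]-c[b]; print(np.linalg.norm(d),np.degrees(np.arctan2(-d[0],d[1])))
for a,b in((0,3),(1,2)): d=c[a]-c[b]; print(np.linalg.norm(d),np.degrees(np.arctan2(d[1],d[0])))
h1,h2=P(303,497-2,.061),P(552,465,.061); d=h1-h2; print('handle',(h1+h2)/2,np.linalg.norm(d),np.degrees(np.arctan2(-d[0],d[1])))
for n,co,cap in(('A',[(170,110),(258,103),(290,248),(186,262)],(221,157)),('B',[(160,318),(258,308),(270,462),(168,468)],(208,366)),('C',[(500,322),(594,345),(563,485),(464,465)],(538,382))):
    w=[Q(*a,.014) for a in co]; m=sum(w)/4; f=(w[0]+w[1]-w[2]-w[3])/2
    k=Q(*cap,.023); print(n,m,'len',np.linalg.norm(f),'yaw',np.degrees(np.arctan2(f[1],f[0])),'cap',k,'yawcap',np.degrees(np.arctan2(k[1]-m[1],k[0]-m[0])))
```

```text
[0.5896 0.337  0.072 ]
[0.6308 0.0389 0.072 ]
[0.4885 0.0203 0.072 ]
[0.4496 0.3178 0.072 ]
lid c [0.5396 0.1785 0.072 ]
0.30087974906278214 7.8708299055857065
0.30012096295210494 7.455107359161238
0.14129945489904452 7.777111926857842
0.14348031218608434 7.472373623251577
handle [0.4293 0.1622 0.061 ] 0.11027247583780167 8.17095684697001
A [ 0.5526 -0.2366  0.014 ] len 0.06010926174529469 yaw 9.21618194587527 cap [ 0.561 -0.233  0.023] yawcap 22.993908235169034
B [ 0.4698 -0.2319  0.014 ] len 0.05986333735713191 yaw 3.8529672788120144 cap [ 0.4783 -0.228   0.023 ] yawcap 24.586947200890602
C [ 0.4667 -0.3571  0.014 ] len 0.05770396197509279 yaw -14.046416509611767 cap [ 0.4751 -0.3577  0.023 ] yawcap -4.39133933094258
```

```bash
python3 -m crank '0.6 0.6 0 0 0 1 34; 1.2 1.2 0 0 0 2 34; 1.8 1.8 0 0 0 3 34; 2.5 2.5 0 0 0 4 34; 3.1 3.2 0 0 0 5 34; 3.8 3.8 0 0 0 6 34; 4.4 4.5 0 0 0 7 34; 4.4 5.4 0 0 0 7.95 34; 4.4 6.3 0 0 0 7.95 34; 4.4 7.2 0 0 0 7.95 34; 4.4 7.2 0 0 0 7.95 34' 20
python3 -m crank '0 0.9 -0.2 0 0 0 34; -0.1 1.8 -0.4 0 0 0 34; -0.2 2.7 -0.6 0 0 0 34; -0.3 3.6 -0.8 0 0 0 34; -0.36 4.5 -1 0 0 0 34; -0.36 5.03 -1 0 0 0 34; -0.36 5.03 -1 0 0 0 34; -0.36 5.03 -1 0 0 0 34; -0.36 5.03 -1 0 0 0 34'
python3 - <<'E'
from h import *
s=arm.observe(); print(s['position'],np.degrees(np.arctan2(s['ee_rot'][1][1],s['ee_rot'][0][1])),s['ee_rot'][:,2],s['gripper_width'])
E
```

```text
time_s: 1.48
position: [0.4498, -0.1347, 0.2222]
ee_rot: [[-0.137, 0.991, -0.002], [0.991, 0.137, 0.002], [0.002, -0.001, -1.0]]
wrist_force: [0.1, -0.0, -0.2]
gripper_width: 0.0342
grasp_force: 0.0
time_s: 2.6
position: [0.4297, 0.1623, 0.1627]
ee_rot: [[-0.131, 0.991, -0.0], [0.991, 0.131, -0.0], [-0.0, -0.0, -1.0]]
wrist_force: [-0.1, -0.0, -1.0]
gripper_width: 0.0338
grasp_force: 0.0
[0.42965053 0.16230027 0.162674  ] 7.552303161569919 [-3.63813294e-05 -4.14842540e-04 -9.99999913e-01] 0.03382059007928466
```

```bash
python3 -m crank '0 0 -0.5 0 0 0 34; 0 0 -1 0 0 0 34; 0 0 -1.5 0 0 0 34; 0 0 -1.9 0 0 0 34; 0 0 -2.06 0 0 0 34; 0 0 -2.06 0 0 0 34; 0 0 -2.06 0 0 0 9; 0 0 -2.06 0 0 0 9; 0 0 -2.06 0 0 0 9; 0 0 -2.06 0 0 0 9' 15
python3 - <<'E'
from h import *
s=arm.observe();print(s['position'])
u=np.array([.991,.133])
for th in np.arange(0,1.81,.15):
    r=np.array([-.183,.013]);c,sn=np.cos(th),np.sin(th)
    x=-.183*c+.013*sn; z=.183*sn+.013*c
    print(round(th,2),((x+.183)*u/.06).round(2),round((z-.013)/.06,2))
E
```

```text
time_s: 3.85
position: [0.4306, 0.1639, 0.0397]
ee_rot: [[-0.134, 0.991, 0.002], [0.991, 0.134, 0.0], [0.0, 0.002, -1.0]]
wrist_force: [1.9, -1.0, 5.9]
gripper_width: 0.0114
grasp_force: 15.0
[0.43057991 0.16392313 0.03970927]
0.0 [0. 0.] 0.0
0.15 [0.07 0.01] 0.45
0.3 [0.2  0.03] 0.89
0.45 [0.39 0.05] 1.31
0.6 [0.65 0.09] 1.68
0.75 [0.96 0.13] 2.02
0.9 [1.31 0.18] 2.31
1.05 [1.7  0.23] 2.54
1.2 [2.13 0.29] 2.7
1.35 [2.57 0.34] 2.81
1.5 [3.02 0.41] 2.84
1.65 [3.48 0.47] 2.81
1.8 [3.92 0.53] 2.7
```

```bash
python3 -m crank '0.03 0 0.22 0 0 0 9; 0.07 0.01 0.45 0 0 0 9; 0.13 0.02 0.67 0 0 0 9; 0.2 0.03 0.89 0 0 0 9; 0.29 0.04 1.1 0 0 0 9; 0.39 0.05 1.31 0 0 0 9; 0.52 0.07 1.5 0 0 0 9; 0.65 0.09 1.68 0 0 0 9; 0.8 0.11 1.85 0 0 0 9; 0.96 0.13 2.02 0 0 0 9; 0.96 0.13 2.02 0 0 0 9'
```

```text
time_s: 5.22
position: [0.4889, 0.1721, 0.1614]
ee_rot: [[-0.133, 0.991, 0.003], [0.991, 0.133, 0.001], [0.001, 0.003, -1.0]]
wrist_force: [6.8, 2.1, -7.1]
gripper_width: 0.012
grasp_force: 15.0
```

```bash
python3 -m crank '0.17 0.02 0.15 0 0 0 9; 0.35 0.05 0.29 0 0 0 9; 0.54 0.07 0.41 0 0 0 9; 0.74 0.1 0.52 0 0 0 9; 1.17 0.16 0.68 0 0 0 9; 1.61 0.21 0.79 0 0 0 9; 2.06 0.28 0.82 0 0 0 9; 2.52 0.34 0.79 0 0 0 9; 2.82 0.38 0.72 0 0 0 9; 2.82 0.38 0.72 0 0 0 9'
python3 -m crank '0 0 0 0 0 0 40; 0 0 0 0 0 0 40; 0 0 0 0 0 0 40; 0 0 0.5 0 0 0 40; 0 0 1 0 0 0 40; 0 0 1.3 0 0 0 40; -0.9 -0.2 1.3 0 0 0 80; -1.8 -0.8 1.3 0 0 0 80; -2.4 -1.5 1.3 0 0 0 80; -2.7 -2.4 1 0 0 0 80; -2.9 -3.3 0.5 0 0 0 80;-3 -4.2 0 0 0 0 80'
python3 - <<'E'
from h import *
snap('top','t1.png',(110,180,540,340),1.85)
E
```

```text
time_s: 6.48
position: [0.6583, 0.195, 0.204]
ee_rot: [[-0.133, 0.991, 0.002], [0.991, 0.133, 0.001], [0.001, 0.002, -1.0]]
wrist_force: [1.7, 3.1, 1.5]
gripper_width: 0.0115
grasp_force: 15.0
time_s: 7.98
position: [0.4747, -0.059, 0.203]
ee_rot: [[-0.134, 0.991, 0.0], [0.991, 0.134, -0.0], [-0.0, 0.0, -1.0]]
wrist_force: [0.6, -0.7, 1.0]
gripper_width: 0.0801
grasp_force: 0.0
```

View pics/t1.png

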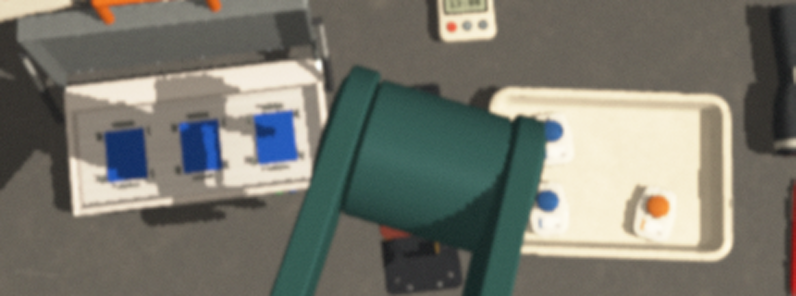

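```bash
python3 -m crank '0 -0.5 0 0 0 -1 62; 0 -1 0 0 0 -2 62; 0 -1.5 0 0 0 -3 62; 0 -2 0 0 0 -4 62; 0 -2.5 0 0 0 -5 62; 0 -3 0 0 0 -6 62; 0 -3.5 0 0 0 -7 62; 0 -4 -0.4 0 0 -8 62; -0.1 -4.5 -0.8 0 0 -9 62; -0.14 -4.95 -1.2 0 0 -10 62; -0.14 -4.95 -1.6 0 0 -11.17 62; -0.14 -4.95 -1.6 0 0 -11.17 62'
python3 - <<'E'
from h import *
for u,v in((126,155),(200,147),(276,138)): print(px('top',110+u/1.85,180+v/1.85,.0265))
s=arm.observe(); print(s['position'],np.degrees(np.arctan2(s['ee_rot'][1][1],s['ee_rot'][0][1])))
snap('side','s1.png',(310,180,460,270),5)
snap('top','t2.png',(110,180,540,340),1.85)
E
```

```text
time_s: 9.52
position: [0.4659, -0.3533, 0.1055]
ee_rot: [[0.97, -0.243, -0.004], [-0.243, -0.97, 0.004], [-0.005, -0.003, -1.0]]
wrist_force: [0.6, -0.7, -0.2]
gripper_width: 0.0622
grasp_force: 0.0
[0.51993861 0.26518378 0.0265    ]
[0.53136276 0.17931502 0.0265    ]
[0.54405499 0.09088099 0.0265    ]
[ 0.46594566 -0.35331743  0.10552527] -104.0384217136352
```

View pics/s1.png

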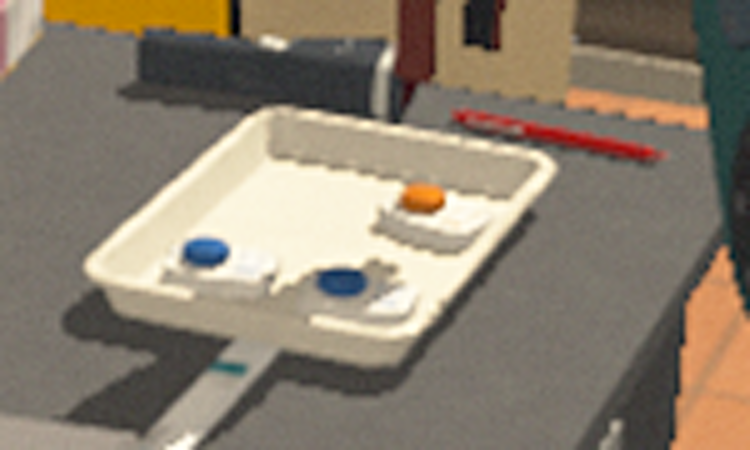

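The side crop shows the orange cartridge at (440,215) under the red fingers and both blue ones unmoved, so I'll descend and grasp.

```bash
python3 -m crank '0 -0.05 -0.5 0 0 0 62; 0 -0.05 -1 0 0 0 62; 0 -0.05 -1.45 0 0 0 62; 0 -0.05 -1.68 0 0 0 62; 0 -0.05 -1.68 0 0 0 62; 0 -0.05 -1.68 0 0 0 40; 0 -0.05 -1.68 0 0 0 40; 0 -0.05 -1.68 0 0 0 40; 0 -0.05 -1.68 0 0 0 40; 0 -0.05 -1.2 0 0 0 40; 0 -0.05 -0.6 0 0 0 40; 0 -0.05 0 0 0 0 40' 25
python3 - <<'E'
from h import *
snap('side','s2.png',(310,180,460,270),4)
E
```

```text
time_s: 11.12
position: [0.4675, -0.3576, 0.1085]
ee_rot: [[0.97, -0.243, -0.0], [-0.243, -0.97, 0.0], [-0.0, -0.0, -1.0]]
wrist_force: [-0.0, -1.0, 0.8]
gripper_width: 0.0449
grasp_force: 24.9
```

View pics/s2.png

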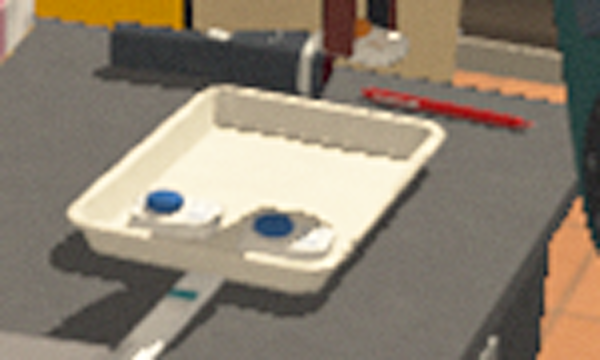

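```bash
python3 -m crank '0.08 0.9 0.3 0 0 0.3 40; 0.16 1.8 0.3 0 0 0.6 40; 0.24 2.7 0.3 0 0 0.9 40; 0.32 3.6 0.3 0 0 1.2 40; 0.4 4.5 0.3 0 0 1.5 40; 0.48 5.4 0.3 0 0 1.8 40; 0.56 6.3 0.3 0 0 2.1 40; 0.64 7.2 0.3 0 0 2.17 40; 0.72 8.1 0.3 0 0 2.17 40; 0.8 9 0.3 0 0 2.17 40; 0.88 9.8 0.3 0 0 2.17 40; 0.88 10.38 0.3 0 0 2.17 40'
python3 -m crank '0 0 0 0 0 0 40; 0 0 -0.5 0 0 0 40; 0 0 -1 0 0 0 40; 0 0 -1 0 0 0 40; 0 0 -1 0 0 0 40'
python3 - <<'E'
from h import *
s=arm.observe(); print(s['position'],np.degrees(np.arctan2(s['ee_rot'][1][1],s['ee_rot'][0][1])))
snap('side','s3.png',(215,230,365,345),5)
snap('top','t3.png',(130,205,300,320),4)
E
```

```text
time_s: 12.68
position: [0.5207, 0.2673, 0.1255]
ee_rot: [[0.991, 0.134, 0.001], [0.134, -0.991, 0.0], [0.001, -0.0, -1.0]]
wrist_force: [-0.4, -0.8, 0.3]
gripper_width: 0.0448
grasp_force: 24.9
time_s: 13.3
position: [0.521, 0.2645, 0.0662]
ee_rot: [[0.991, 0.132, 0.001], [0.132, -0.991, 0.0], [0.001, -0.0, -1.0]]
wrist_force: [0.4, -0.5, 0.6]
gripper_width: 0.0449
grasp_force: 24.9
[0.52098042 0.2645025  0.06617211] -82.38594041163421
```

View pics/s3.png

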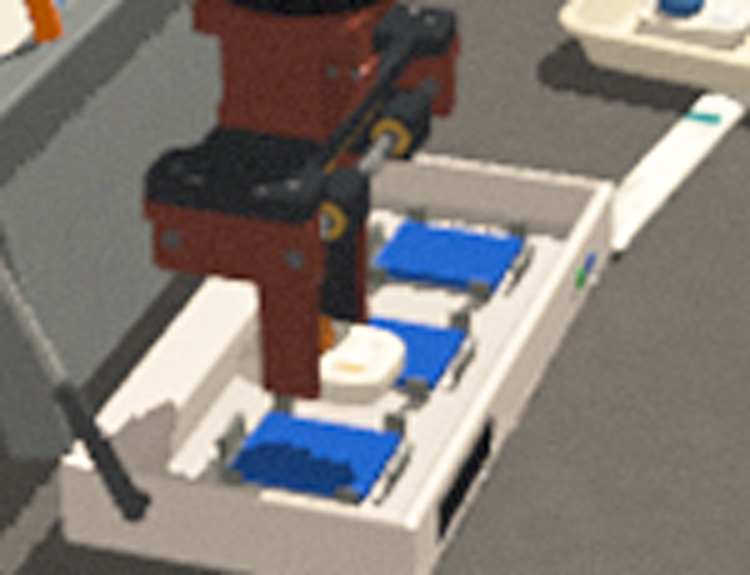

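Run:
```python
from h import *
u=np.array([.991,.133,0]);v=np.array([-.133,.991,0])
o=np.array([.521,.2645,0])
for z in(.064,.076):
  for a in (23,15,0,-15,-23):
    p=proj('side',o-.031*u+a/1000*v+[0,0,z]); print(z,a,(np.array(p)-[215,230])*5)
b=np.array([.5201,.2649,.0265])
for s,t in((1,1),(1,-1),(-1,-1),(-1,1)): print('seat',(np.array(proj('side',b+s*.031*u+t*.0235*v))-[215,230])*5)
```

```text
0.064 23 [368.46188716 401.9470922 ]
0.064 15 [375.31982617 391.78052443]
0.064 0 [387.9627586  373.03797959]
0.064 -15 [400.33205234 354.70109108]
0.064 -23 [406.82017101 345.08276434]
0.076 23 [368.01129725 375.98535639]
0.076 15 [374.90100468 365.92945701]
0.076 0 [387.6015943  347.39226185]
0.076 -15 [400.02615629 329.25794389]
0.076 -23 [406.54281387 319.74653087]
seat [227.76322099 457.42528445]
seat [270.58409665 398.97601636]
seat [409.56448945 423.28644371]
seat [370.94461504 483.37194219]
```

```bash
python3 -m crank '0 0 -0.2 0 0 0 40; 0 0 -0.4 0 0 0 40; 0 0 -0.52 0 0 0 40; 0 0 -0.57 0 0 0 40; 0 0 -0.57 0 0 0 40' 40
python3 -m crank '0 0 -0.04 0 0 0 40; 0 0 -0.08 0 0 0 40; 0 0 -0.12 0 0 0 40; 0 0 -0.12 0 0 0 40'
```

```text
time_s: 14.02
position: [0.5204, 0.2651, 0.0309]
ee_rot: [[0.991, 0.133, -0.0], [0.133, -0.991, -0.0], [-0.0, -0.0, -1.0]]
wrist_force: [-0.6, 1.2, 0.6]
gripper_width: 0.0444
grasp_force: 39.8
time_s: 14.52
position: [0.5209, 0.2653, 0.0257]
ee_rot: [[0.991, 0.133, 0.001], [0.133, -0.991, 0.001], [0.001, -0.0, -1.0]]
wrist_force: [-3.4, -1.7, 17.6]
gripper_width: 0.0445
grasp_force: 40.3
```

```bash
python3 -m crank '0 0 -0.03 0 0 0 40; 0 0 -0.03 0 0 0 40'
python3 -m crank '0 0 0 0 0 0 58; 0 0 0 0 0 0 58; 0 0 0 0 0 0 58; 0 0 0.5 0 0 0 58; 0 0 1 0 0 0 58; 0 0 1 0 0 0 0; 0 0 1 0 0 0 0; 0 0 1 0 0 0 0'
python3 - <<'E'
from h import *
s=arm.observe(); print(s['position'])
snap('side','s4.png',(215,230,365,345),5)
E
```

```text
time_s: 14.78
position: [0.521, 0.2653, 0.0255]
ee_rot: [[0.991, 0.133, 0.002], [0.133, -0.991, 0.001], [0.002, -0.0, -1.0]]
wrist_force: [-7.1, -3.1, 32.3]
gripper_width: 0.0444
grasp_force: 40.7
time_s: 15.78
position: [0.5195, 0.2647, 0.0809]
ee_rot: [[0.991, 0.133, -0.002], [0.133, -0.991, -0.001], [-0.002, 0.0, -1.0]]
wrist_force: [0.4, 0.4, -0.4]
gripper_width: 0.0313
grasp_force: 0.0
[0.51951801 0.26470451 0.08087163]
```

View pics/s4.png

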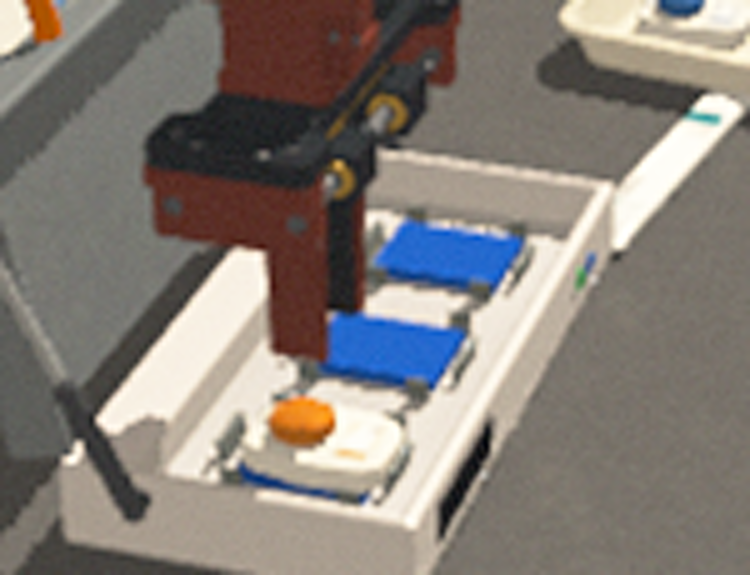

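```bash
python3 -m crank '0.14 0.02 0 0 0 0 0; 0.14 0.02 -0.3 0 0 0 0; 0.14 0.02 -0.5 0 0 0 0; 0.14 0.02 -0.6 0 0 0 0; 0.14 0.02 -0.66 0 0 0 0; 0.14 0.02 -0.70 0 0 0 0; 0.14 0.02 -0.70 0 0 0 0'
```

```text
time_s: 16.7
position: [0.5286, 0.2662, 0.0417]
ee_rot: [[0.991, 0.133, -0.0], [0.133, -0.991, -0.0], [-0.0, 0.0, -1.0]]
wrist_force: [-4.5, -2.1, 12.4]
gripper_width: 0.0004
grasp_force: 6.4
```

Contact came at 41.7 mm, where a fully home cap (41.5 mm) would be, so the left seat is down. Next is the near-left blue cartridge.

```bash
python3 -m crank '0 0 0.8 0 0 0 0; 0 0 1.5 0 0 0 30; 0 -0.9 1.5 0 0 0 60; -0.1 -1.8 1.5 0 0 -0.1 60; -0.2 -2.7 1.5 0 0 -0.2 60; -0.3 -3.6 1.5 0 0 -0.3 60; -0.5 -4.5 1.5 0 0 -0.37 60; -0.7 -5.4 1.5 0 0 -0.37 60; -0.8 -6.3 1.5 0 0 -0.37 60; -0.98 -7.2 1.5 0 0 -0.37 60; -0.98 -8 1.5 0 0 -0.37 60; -0.98 -8.27 1.2 0 0 -0.37 60'
python3 - <<'E'
from h import *
s=arm.observe(); print(s['position'],np.degrees(np.arctan2(s['ee_rot'][1][1],s['ee_rot'][0][1])))
snap('side','s5.png',(310,180,460,270),5)
E
```

```text
time_s: 18.2
position: [0.4717, -0.2335, 0.1133]
ee_rot: [[0.998, 0.066, 0.004], [0.066, -0.998, -0.003], [0.004, 0.003, -1.0]]
wrist_force: [-0.4, -0.0, -1.0]
gripper_width: 0.06
grasp_force: 0.0
[ 0.47167005 -0.23351475  0.1133058 ] -86.21071168156386
```

View pics/s5.png

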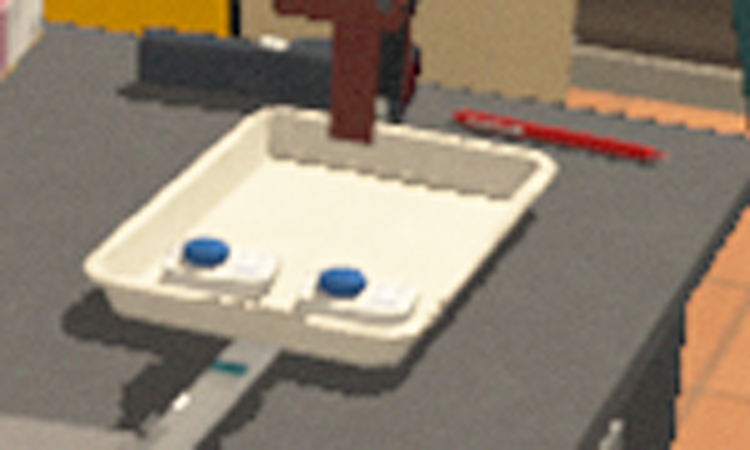

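Neither blue cartridge has moved (caps at (207,252) and (341,283)), so I'll descend.

```bash
python3 -m crank '0 0 0 0 0 0 60; 0 0 -0.6 0 0 0 60; 0 0 -1.2 0 0 0 60; 0 0 -1.6 0 0 0 60; 0 0 -1.72 0 0 0 60; 0 0 -1.72 0 0 0 60; 0 0 -1.72 0 0 0 40; 0 0 -1.72 0 0 0 40; 0 0 -1.72 0 0 0 40; 0 0 -1.72 0 0 0 40' 25
python3 -m crank '0 0 0.6 0 0 0 40; 0 0 1.2 0 0 0 40; 0 0 1.9 0 0 0 40; 0 0 1.9 0 0 0 40'
```

```text
time_s: 19.5
position: [0.4708, -0.2303, 0.0099]
ee_rot: [[0.998, 0.068, 0.002], [0.068, -0.998, -0.001], [0.002, 0.001, -1.0]]
wrist_force: [-0.2, 0.8, 6.2]
gripper_width: 0.0444
grasp_force: 25.1
time_s: 20.0
position: [0.4723, -0.2315, 0.1262]
ee_rot: [[0.998, 0.069, 0.006], [0.069, -0.998, -0.004], [0.006, 0.004, -1.0]]
wrist_force: [0.4, -0.2, -0.8]
gripper_width: 0.0445
grasp_force: 24.9
```

```bash
python3 -m crank '0.1 0.9 0 0 0 0.1 40; 0.2 1.8 0 0 0 0.2 40; 0.4 2.7 0 0 0 0.3 40; 0.5 3.6 0 0 0 0.38 40; 0.7 4.5 0 0 0 0.38 40; 0.9 5.4 0 0 0 0.38 40; 1.02 6.2 0 0 0 0.38 40; 1.02 6.81 0 0 0 0.38 40; 1.02 6.81 -0.5 0 0 0.38 40; 1.02 6.81 -0.9 0 0 0.38 40; 1.02 6.81 -0.9 0 0 0.38 40; 1.02 6.81 -0.9 0 0 0.38 40'
python3 - <<'E'
from h import *
s=arm.observe(); print(s['position'],np.degrees(np.arctan2(s['ee_rot'][1][1],s['ee_rot'][0][1])))
p=s['position'];u=np.array([.991,.133,0]);v=np.array([-.133,.991,0])
for z in(-.0045,.0075):
  for a in (23,-15): print(z,a,(np.array(proj('side',p-.031*u+a/1000*v+[0,0,z]))-[215,230])*5)
snap('side','s6.png',(215,230,365,345),5)
E
```

```text
time_s: 21.5
position: [0.5313, 0.1785, 0.069]
ee_rot: [[0.991, 0.135, -0.0], [0.135, -0.991, 0.0], [-0.0, -0.0, -1.0]]
wrist_force: [-0.8, -0.3, -0.1]
gripper_width: 0.0445
grasp_force: 24.9
[0.53131029 0.17852453 0.06903726] -82.26765862194266
-0.0045 23 [441.34985839 297.26884451]
-0.0045 -15 [469.47722846 255.48424384]
0.0075 23 [441.21877801 272.44980798]
0.0075 -15 [469.45945346 231.1451189 ]
```

View pics/s6.png

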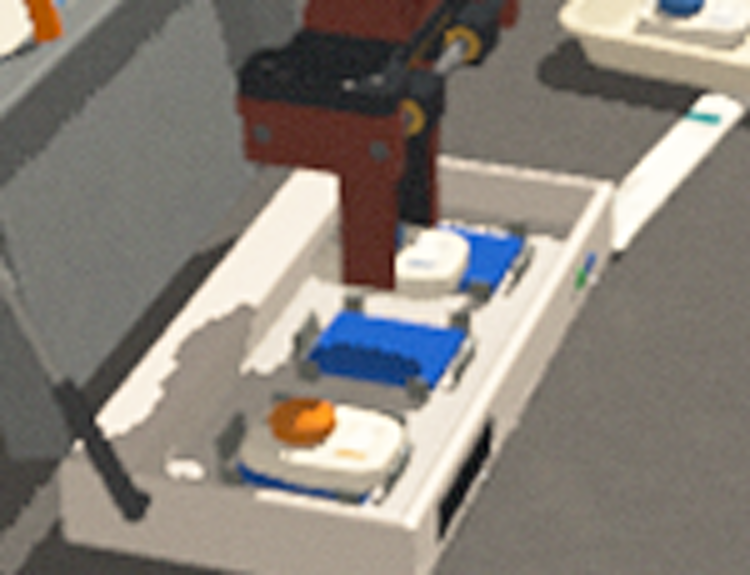

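The cartridge is level and aligned over the middle bay, so I'll lower and press.

```bash
python3 -m crank '0 0 -0.2 0 0 0 40; 0 0 -0.4 0 0 0 40; 0 0 -0.52 0 0 0 40; 0 0 -0.56 0 0 0 40; 0 0 -0.56 0 0 0 40' 40
python3 -m crank '0 0 -0.04 0 0 0 40; 0 0 -0.08 0 0 0 40; 0 0 -0.12 0 0 0 40; 0 0 -0.12 0 0 0 40'
```

```text
time_s: 22.18
position: [0.5312, 0.1787, 0.0352]
ee_rot: [[0.991, 0.135, -0.0], [0.135, -0.991, -0.0], [-0.0, -0.0, -1.0]]
wrist_force: [0.9, -0.5, 0.1]
gripper_width: 0.0442
grasp_force: 39.8
time_s: 22.68
position: [0.5318, 0.1788, 0.0283]
ee_rot: [[0.991, 0.135, 0.001], [0.135, -0.991, 0.0], [0.001, -0.0, -1.0]]
wrist_force: [0.5, -0.3, 1.9]
gripper_width: 0.044
grasp_force: 39.9
```

```bash
python3 -m crank '0 0 -0.03 0 0 0 40; 0 0 -0.06 0 0 0 40; 0 0 -0.06 0 0 0 40'
python3 -m crank '0 0 -0.03 0 0 0 40; 0 0 -0.05 0 0 0 40; 0 0 -0.05 0 0 0 40'
```

```text
time_s: 23.05
position: [0.5318, 0.1788, 0.0277]
ee_rot: [[0.991, 0.135, 0.002], [0.135, -0.991, 0.0], [0.002, -0.0, -1.0]]
wrist_force: [-7.0, -1.9, 32.4]
gripper_width: 0.0439
grasp_force: 40.8
time_s: 23.42
position: [0.5327, 0.1789, 0.0251]
ee_rot: [[0.991, 0.136, 0.004], [0.136, -0.991, 0.0], [0.004, 0.0, -1.0]]
wrist_force: [-6.0, -2.3, 35.8]
gripper_width: 0.0447
grasp_force: 40.7
```

```bash
python3 -m crank '0 0 0.05 0 0 0 40; 0 0 0.05 0 0 0 58; 0 0 0.05 0 0 0 58; 0 0 0.05 0 0 0 58; 0 0 0.5 0 0 0 58; 0 0 1 0 0 0 58; 0.15 0.02 1 0 0 0 0; 0.15 0.02 1 0 0 0 0; 0.15 0.02 1 0 0 0 0; 0.15 0.02 1 0 0 0 0; 0.15 0.02 1 0 0 0 0'
python3 - <<'E'
from h import *
snap('side','s7.png',(215,230,365,345),5)
E
```

```text
time_s: 24.8
position: [0.5398, 0.1798, 0.0811]
ee_rot: [[0.991, 0.135, -0.001], [0.135, -0.991, -0.0], [-0.001, -0.0, -1.0]]
wrist_force: [-0.8, 0.7, 0.3]
gripper_width: 0.0114
grasp_force: 0.0
```

View pics/s7.png

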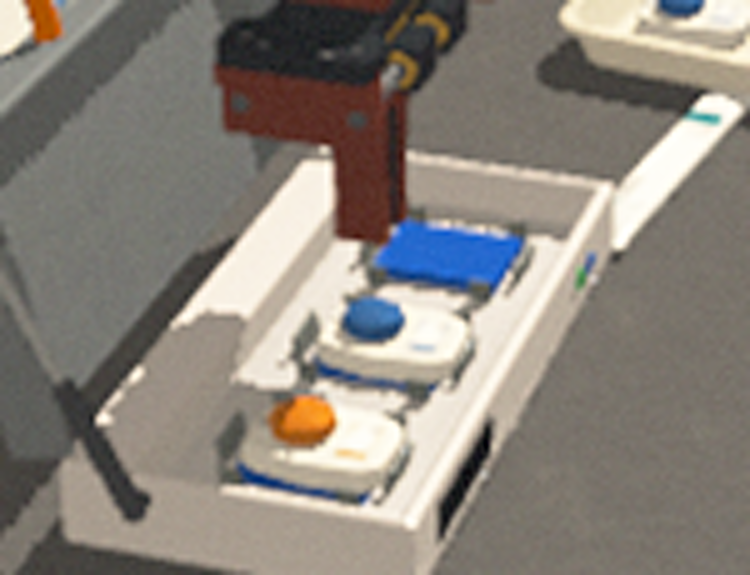

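The middle cartridge lies level between its ribs. Next I'll press on its cap to confirm it's home.

```bash
python3 -m crank '0 0 0 0 0 0 0; 0 0 -0.3 0 0 0 0; 0 0 -0.5 0 0 0 0; 0 0 -0.6 0 0 0 0; 0 0 -0.66 0 0 0 0; 0 0 -0.70 0 0 0 0; 0 0 -0.70 0 0 0 0'
```

```text
time_s: 25.72
position: [0.5404, 0.1799, 0.0417]
ee_rot: [[0.991, 0.135, 0.001], [0.135, -0.991, 0.0], [0.001, -0.0, -1.0]]
wrist_force: [-5.5, -1.9, 17.6]
gripper_width: 0.0007
grasp_force: 8.8
```

```bash
python3 -m crank '0 0 0.8 0 0 0 0; 0 0 1.5 0 0 0 30; 0 -0.9 1.5 0 0 0 60; 0 -1.8 1.5 0 0 0 60; 0 -2.7 1.5 0 0 0 60; 0 -3.6 1.5 0 0 0.1 60; 0.1 -4.5 1.5 0 0 0.13 60; 0.2 -5.4 1.5 0 0 0.13 60; 0.2 -6.3 1.5 0 0 0.13 60; 0.2 -6.92 1.5 0 0 0.13 60; 0.2 -6.92 1.2 0 0 0.13 60; 0.2 -6.92 1.2 0 0 0.13 60'
python3 - <<'E'
from h import *
s=arm.observe(); print(s['position'],np.degrees(np.arctan2(s['ee_rot'][1][1],s['ee_rot'][0][1])))
snap('side','s8.png',(310,180,460,270),5)
E
```

```text
time_s: 27.22
position: [0.5512, -0.2353, 0.1107]
ee_rot: [[0.988, 0.156, -0.002], [0.156, -0.988, 0.001], [-0.002, -0.002, -1.0]]
wrist_force: [-0.2, 0.6, 0.1]
gripper_width: 0.0599
grasp_force: 0.0
[ 0.55120961 -0.23530017  0.11067418] -81.00983709751135
```

View pics/s8.png

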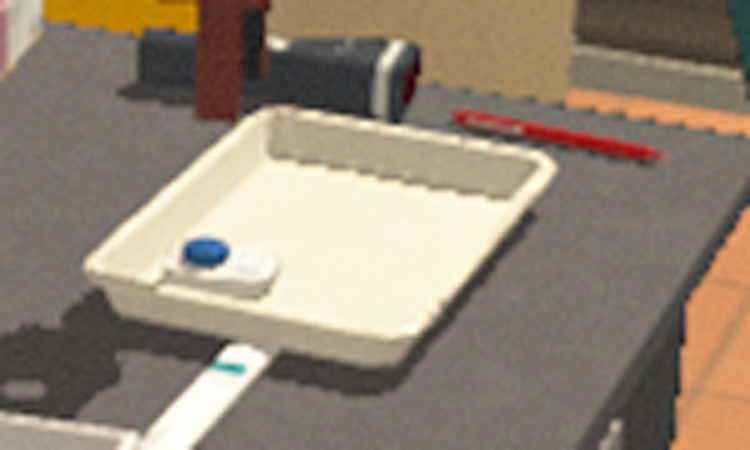

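The last blue cartridge is still in place (cap at (207,252)), so I'll grasp it.

```bash
python3 -m crank '0.02 0 -0.6 0 0 0 60; 0.02 0 -1.2 0 0 0 60; 0.02 0 -1.6 0 0 0 60; 0.02 0 -1.72 0 0 0 60; 0.02 0 -1.72 0 0 0 60; 0.02 0 -1.72 0 0 0 40; 0.02 0 -1.72 0 0 0 40; 0.02 0 -1.72 0 0 0 40; 0.02 0 -1.72 0 0 0 40' 25
python3 -m crank '0 0 0.6 0 0 0 40; 0 0 1.2 0 0 0 40; 0 0 1.9 0 0 0 40; 0 0 1.9 0 0 0 40'
```

```text
time_s: 28.4
position: [0.5543, -0.2357, 0.0096]
ee_rot: [[0.988, 0.157, 0.002], [0.157, -0.988, -0.001], [0.002, 0.001, -1.0]]
wrist_force: [0.3, 0.5, 7.6]
gripper_width: 0.0443
grasp_force: 25.0
time_s: 28.9
position: [0.5559, -0.2367, 0.1261]
ee_rot: [[0.988, 0.157, 0.006], [0.157, -0.988, -0.003], [0.006, 0.004, -1.0]]
wrist_force: [-0.3, -0.4, -0.4]
gripper_width: 0.0448
grasp_force: 24.9
```

```bash
python3 -m crank '0 0.9 0 0 0 -0.1 40; 0 1.8 0 0 0 -0.13 40; 0 2.7 0 0 0 -0.13 40; -0.1 3.6 0 0 0 -0.13 40; -0.16 4.5 0 0 0 -0.13 40; -0.16 5.2 0 0 0 -0.13 40; -0.16 5.44 0 0 0 -0.13 40; -0.16 5.44 0 0 0 -0.13 40; -0.16 5.44 -0.5 0 0 -0.13 40; -0.16 5.44 -0.9 0 0 -0.13 40; -0.16 5.44 -0.9 0 0 -0.13 40; -0.16 5.44 -0.9 0 0 -0.13 40'
python3 - <<'E'
from h import *
s=arm.observe(); print(s['position'],np.degrees(np.arctan2(s['ee_rot'][1][1],s['ee_rot'][0][1])))
p=s['position'];u=np.array([.991,.133,0]);v=np.array([-.133,.991,0])
for z in(-.0045,.0075):
  for a in (23,-15): print(z,a,(np.array(proj('side',p-.031*u+a/1000*v+[0,0,z]))-[215,230])*5)
snap('side','s9.png',(215,230,365,345),5)
E
```

```text
time_s: 30.4
position: [0.5444, 0.09, 0.0689]
ee_rot: [[0.991, 0.134, 0.0], [0.134, -0.991, -0.0], [0.0, 0.0, -1.0]]
wrist_force: [0.3, 0.5, 0.2]
gripper_width: 0.0444
grasp_force: 24.9
[0.54443674 0.09000236 0.06890161] -82.31942441969186
-0.0045 23 [502.72905705 202.05621734]
-0.0045 -15 [527.74382072 164.99360846]
0.0075 23 [502.83737838 178.34792116]
0.0075 -15 [527.94159471 141.72775578]
```

View pics/s9.png

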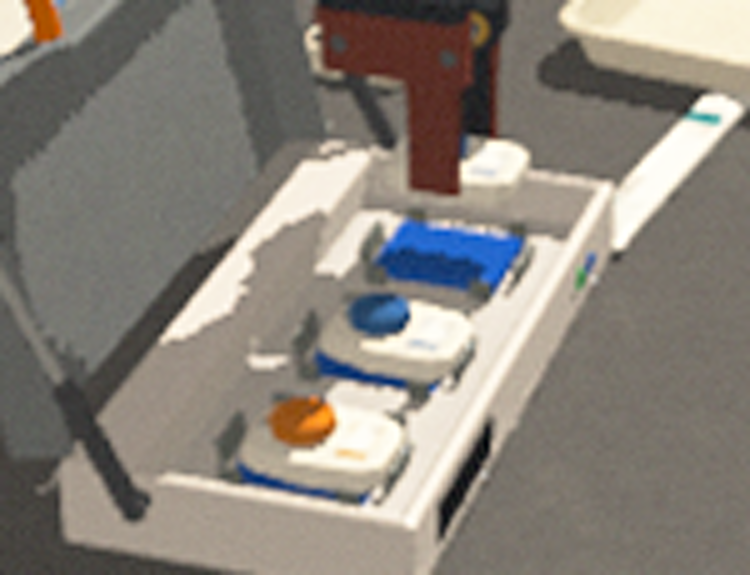

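```bash
python3 -m crank '0 0 -0.2 0 0 0 40; 0 0 -0.4 0 0 0 40; 0 0 -0.52 0 0 0 40; 0 0 -0.56 0 0 0 40; 0 0 -0.6 0 0 0 40; 0 0 -0.64 0 0 0 40; 0 0 -0.68 0 0 0 40; 0 0 -0.71 0 0 0 40; 0 0 -0.74 0 0 0 40; 0 0 -0.74 0 0 0 40' 40
```

```text
time_s: 31.7
position: [0.5437, 0.0911, 0.0269]
ee_rot: [[0.991, 0.135, 0.001], [0.135, -0.991, -0.0], [0.001, 0.0, -1.0]]
wrist_force: [-10.8, 0.2, 34.3]
gripper_width: 0.0439
grasp_force: 41.2
```

```bash
python3 -m crank '0 0 0.04 0 0 0 40; 0 0 0.04 0 0 0 58; 0 0 0.04 0 0 0 58; 0 0 0.04 0 0 0 58; 0 0 0.5 0 0 0 58; 0 0 1 0 0 0 58; 0.15 0.02 1 0 0 0 0; 0.15 0.02 1 0 0 0 0; 0.15 0.02 1 0 0 0 0; 0.15 0.02 1 0 0 0 0; 0.15 0.02 1 0 0 0 0'
python3 -m crank '0 0 0 0 0 0 0; 0 0 -0.3 0 0 0 0; 0 0 -0.5 0 0 0 0; 0 0 -0.6 0 0 0 0; 0 0 -0.64 0 0 0 0; 0 0 -0.68 0 0 0 0; 0 0 -0.68 0 0 0 0'
```

```text
time_s: 33.08
position: [0.5524, 0.0923, 0.0835]
ee_rot: [[0.991, 0.135, -0.001], [0.135, -0.991, 0.0], [-0.001, -0.0, -1.0]]
wrist_force: [0.1, 0.2, 0.2]
gripper_width: 0.0118
grasp_force: 0.0
time_s: 33.95
position: [0.553, 0.0923, 0.0433]
ee_rot: [[0.991, 0.135, 0.0], [0.135, -0.991, 0.0], [0.0, -0.0, -1.0]]
wrist_force: [-0.3, 0.7, 0.0]
gripper_width: 0.0001
grasp_force: 0.0
```

```bash
python3 -m crank '0 0 -0.04 0 0 0 0; 0 0 -0.07 0 0 0 0; 0 0 -0.07 0 0 0 0'
python3 -m crank '0 0 0.8 0 0 0 0; 0 0 1.5 0 0 0 0; 0 -0.8 2 0 0 0 0; 0 -1.6 2 0 0 0 0; -0.4 -2.4 2 0 0 0 0; -1 -3.2 2 0 0 0 0; -1.4 -4 2 0 0 0 0; -1.4 -4 2 0 0 0 0'
python3 - <<'E'
from h import *
snap('top','t9.png',(120,160,300,290),4.4)
snap('side','s10.png',(215,230,365,345),5)
E
```

```text
time_s: 34.33
position: [0.5535, 0.0923, 0.0415]
ee_rot: [[0.991, 0.135, 0.002], [0.135, -0.991, 0.0], [0.002, 0.0, -1.0]]
wrist_force: [-5.8, 0.0, 23.3]
gripper_width: 0.0006
grasp_force: 11.6
time_s: 35.33
position: [0.4675, -0.1504, 0.1592]
ee_rot: [[0.991, 0.13, -0.0], [0.13, -0.991, -0.001], [-0.0, 0.001, -1.0]]
wrist_force: [-0.1, 0.4, -0.1]
gripper_width: 0.0004
grasp_force: 0.0
```

View pics/t9.png

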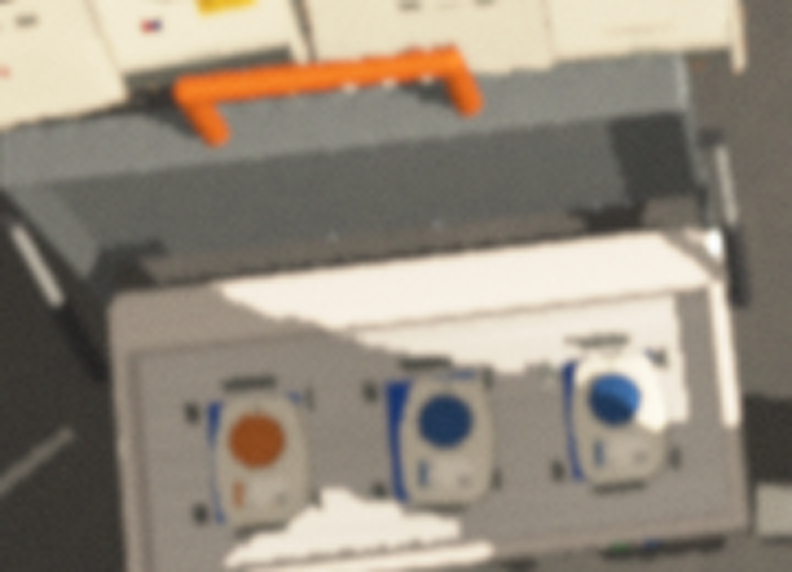

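All three cartridges lie between their ribs, each checked home at about 41.5 mm cap height, and the lid is at its stop. I'll work out the handle position and go there to close it.

```bash
python3 - <<'E'
from h import *
P=lambda u,v:px('top',120+u/4.4,160+v/4.4,.222)
print((P(185,92)+P(455,58))/2)
E
python3 -m crank '0.2 0.4 0.5 0 0 1 40; 0.4 0.8 1 0 0 2 40; 0.7 1.2 1.5 0 0 3 40; 1 1.7 2 0 0 4 40; 1.3 2.2 2.4 0 0 5 40; 1.6 2.8 2.4 0 0 6 40; 1.9 3.4 2.4 0 0 7 40; 2.3 4.1 2.4 0 0 8 40; 2.7 4.9 2.4 0 0 9.02 40; 3 5.4 2.4 0 0 9.02 40; 3.3 5.77 2.4 0 0 9.02 40; 3.3 5.77 2.4 0 0 9.02 40' 15
```

```text
[0.66473438 0.19698348 0.222     ]
time_s: 36.92
position: [0.6671, 0.2022, 0.3021]
ee_rot: [[-0.143, 0.99, -0.001], [0.99, 0.143, 0.001], [0.001, -0.001, -1.0]]
wrist_force: [-0.3, -0.4, -0.3]
gripper_width: 0.0402
grasp_force: 0.0
```

```bash
python3 -m crank '0 0 0 0 0 0 40; 0 0 -0.6 0 0 0 40; 0 0 -1.2 0 0 0 40; 0 0 -1.63 0 0 0 40; 0 0 -1.63 0 0 0 40; 0 0 -1.63 0 0 0 9; 0 0 -1.63 0 0 0 9; 0 0 -1.63 0 0 0 9; 0 0 -1.63 0 0 0 9' 15
```

```text
time_s: 38.05
position: [0.6654, 0.1982, 0.2064]
ee_rot: [[-0.139, 0.99, -0.003], [0.99, 0.139, -0.001], [-0.0, -0.003, -1.0]]
wrist_force: [-4.9, -0.6, 6.1]
gripper_width: 0.0116
grasp_force: 15.0
```

```bash
python3 -m crank '-0.2 -0.03 0.06 0 0 0 9; -0.44 -0.06 0.11 0 0 0 9; -0.67 -0.09 0.13 0 0 0 9; -0.9 -0.12 0.14 0 0 0 9; -1.13 -0.16 0.13 0 0 0 9; -1.35 -0.19 0.11 0 0 0 9; -1.57 -0.22 0.06 0 0 0 9; -1.79 -0.24 0 0 0 0 9; -2 -0.27 -0.08 0 0 0 9; -2.22 -0.3 -0.16 0 0 0 9; -2.42 -0.33 -0.27 0 0 0 9; -2.61 -0.35 -0.39 0 0 0 9'
python3 -m crank '-0.18 -0.02 -0.14 0 0 0 9; -0.35 -0.05 -0.29 0 0 0 9; -0.51 -0.07 -0.46 0 0 0 9; -0.66 -0.09 -0.63 0 0 0 9; -0.8 -0.11 -0.82 0 0 0 9; -0.92 -0.13 -1 0 0 0 9; -1.02 -0.14 -1.21 0 0 0 9; -1.11 -0.15 -1.42 0 0 0 9; -1.18 -0.16 -1.64 0 0 0 9; -1.24 -0.17 -1.86 0 0 0 9; -1.28 -0.17 -2.08 0 0 0 9; -1.31 -0.18 -2.28 0 0 0 9'
```

```text
time_s: 39.55
position: [0.5089, 0.1769, 0.181]
ee_rot: [[-0.138, 0.99, -0.001], [0.99, 0.138, -0.001], [-0.001, -0.001, -1.0]]
wrist_force: [3.6, -4.6, 0.5]
gripper_width: 0.0115
grasp_force: 15.0
time_s: 41.05
position: [0.4306, 0.1666, 0.0438]
ee_rot: [[-0.138, 0.99, -0.002], [0.99, 0.138, -0.0], [0.0, -0.002, -1.0]]
wrist_force: [-1.9, -0.5, -0.2]
gripper_width: 0.0114
grasp_force: 15.0
```

```bash
python3 -m crank '0 0 -0.05 0 0 0 9; 0 0 -0.12 0 0 0 9; 0 0 -0.12 0 0 0 9'
python3 -m crank '0 0 0 0 0 0 34; 0 0 0 0 0 0 34; 0 0 0 0 0 0 34; 0 0 0.6 0 0 0 34; 0 0 1.4 0 0 0 34; 0 0 2 0 0 0 34; 0 -0.8 2 0 0 0 34; 0 -1.6 2 0 0 0 34; 0 -2.4 2 0 0 0 34; 0 -3.2 2 0 0 0 34; 0 -4 2 0 0 0 34; 0 -4.6 2 0 0 0 34'
python3 - <<'E'
from h import *
snap('top','t10.png')
a=cv2.imread('pics/full_t0.png')[200:322,128:305].astype(int);b=cv2.imread('pics/full_t10.png')[200:322,128:305].astype(int)
d=np.abs(a-b).sum(2)>90
print(d.sum(), np.argwhere(d)[:,::-1].min(0) if d.any() else 0, np.argwhere(d)[:,::-1].max(0) if d.any() else 0)
for i in (a,b):
    m=(i[:,:,2]>200)&(i[:,:,0]<80); print('orange',m.sum(),np.argwhere(m).mean(0),np.argwhere(m).max(0),np.argwhere(m).min(0))
E
```

```text
time_s: 41.42
position: [0.4302, 0.1666, 0.0376]
ee_rot: [[-0.138, 0.99, -0.003], [0.99, 0.138, -0.0], [0.0, -0.003, -1.0]]
wrist_force: [-5.0, -0.8, -1.3]
gripper_width: 0.0116
grasp_force: 15.0
time_s: 42.92
position: [0.4321, -0.1115, 0.1582]
ee_rot: [[-0.137, 0.991, 0.001], [0.991, 0.137, -0.001], [-0.001, 0.001, -1.0]]
wrist_force: [0.1, 0.8, 0.1]
gripper_width: 0.0342
grasp_force: 0.0
5313 [ 0 34] [164 121]
orange 410 [102.63414634  92.02195122] [112 121] [85 63]
orange 299 [105.41471572  79.98996656] [112 112] [91 62]
```

```bash
python3 -m crank '0 -0.8 0.3 0 0 0 34; 0 -1.6 0.6 0 0 0 34; 0 -2.4 0.9 0 0 0 34; 0 -3.2 1 0 0 0 34; 0 -4 1 0 0 0 34; -0.5 -4.6 1 0 0 0 34; -1.2 -5.2 1 0 0 0 34; -1.9 -5.7 1 0 0 0 34; -2.5 -6.2 1 0 0 0 34; -3.1 -6.7 1 0 0 0 34; -3.7 -7.2 1 0 0 0 34; -3.7 -7.2 1 0 0 0 34'
python3 - <<'E'
from h import *
for n,c in(('top',(200,322,128,310)),('side',(225,370,215,365))):
    snap(n,n+'11.png'); y0,y1,x0,x1=c
    a=cv2.imread('pics/full_%s0.png'%n[0])[y0:y1,x0:x1].astype(int);b=cv2.imread('pics/full_%s11.png'%n)[y0:y1,x0:x1].astype(int)
    print(n,(np.abs(a-b).sum(2)>90).sum())
    for i in (a,b):
        m=(i[:,:,2]>200)&(i[:,:,0]<80); print('orange',m.sum(),np.argwhere(m).mean(0),np.argwhere(m).max(0),np.argwhere(m).min(0))
E
```

```text
time_s: 44.48
position: [0.2076, -0.5436, 0.2179]
ee_rot: [[-0.135, 0.991, -0.0], [0.991, 0.135, -0.002], [-0.002, -0.001, -1.0]]
wrist_force: [0.4, -0.3, 0.3]
gripper_width: 0.0339
grasp_force: 0.0
top 0
orange 410 [102.63414634  92.02195122] [112 121] [85 63]
orange 409 [102.62591687  91.9608802 ] [112 121] [85 63]
side 355
orange 218 [ 66.4266055  119.35779817] [ 81 131] [13 76]
orange 218 [ 66.23394495 119.33486239] [ 81 131] [13 76]
```

Run:
```python
from h import *
a=cv2.imread('pics/full_s0.png');b=cv2.imread('pics/full_side11.png')
d=(np.abs(a.astype(int)-b).sum(2)>90).astype(np.uint8)
n,l,s,c=cv2.connectedComponentsWithStats(d)
print([tuple(r) for r in s[1:] if r[4]>25])
g=lambda i:cv2.cvtColor(i,cv2.COLOR_BGR2GRAY).astype(np.float32)
for x0,y0,x1,y1 in((300,270,350,320),(230,300,310,345),(265,255,340,315),(240,385,300,450),(330,240,370,270)):
    print(cv2.phaseCorrelate(g(a[y0:y1,x0:x1]),g(b[y0:y1,x0:x1])))
```

```text
[(np.int32(462), np.int32(0), np.int32(11), np.int32(69), np.int32(278)), (np.int32(521), np.int32(0), np.int32(56), np.int32(88), np.int32(896)), (np.int32(519), np.int32(137), np.int32(8), np.int32(6), np.int32(37)), (np.int32(384), np.int32(217), np.int32(24), np.int32(14), np.int32(158)), (np.int32(342), np.int32(227), np.int32(24), np.int32(13), np.int32(140)), (np.int32(368), np.int32(233), np.int32(25), np.int32(13), np.int32(130)), (np.int32(452), np.int32(232), np.int32(83), np.int32(7), np.int32(201)), (np.int32(419), np.int32(243), np.int32(21), np.int32(14), np.int32(161)), (np.int32(413), np.int32(266), np.int32(13), np.int32(11), np.int32(70)), (np.int32(400), np.int32(275), np.int32(12), np.int32(4), np.int32(29)), (np.int32(306), np.int32(278), np.int32(92), np.int32(115), np.int32(924)), (np.int32(388), np.int32(302), np.int32(15), np.int32(23), np.int32(95)), (np.int32(374), np.int32(322), np.int32(24), np.int32(37), np.int32(90)), (np.int32(404), np.int32(342), np.int32(8), np.int32(10), np.int32(45)), (np.int32(213), np.int32(414), np.int32(25), np.int32(33), np.int32(118)), (np.int32(207), np.int32(462), np.int32(10), np.int32(8), np.int32(44))]
((0.03687699280336432, -0.0308613501096886), 1.0066164842605592)
((0.09456625667147023, 0.5136250555443524), 1.0098038005828858)
((0.4313277732502385, -0.02414609799606282), 1.001382809109158)
((0.007074454780273243, 0.04964465244111693), 0.9604238936194667)
((0.23818770217339846, -0.06909015190241341), 1.0122724489370982)
```

Run:
```python
from h import *
snap('side','side12.png')
for f in('s0','side11','side12'):
    i=cv2.imread('pics/full_%s.png'%f)[270:320,305:350].astype(int)
    w=np.clip(i[:,:,2]-i[:,:,0]-60,0,None); y,x=np.mgrid[:w.shape[0],:w.shape[1]]
    print(f,w.sum(),(w*y).sum()/w.sum(),(w*x).sum()/w.sum())
```

```text
s0 52998 23.03566172308389 28.04419034680554
side11 52853 23.0318997975517 28.04641174578548
side12 52828 23.034848943741956 28.044711138032863
```

The handle is within 0.004 px of its original closed position, so the lid is fully shut.

```bash
python3 -c "
from station import arm
print(arm.hand_in())"
```

```text
the job is handed in; nothing more can be done
None
```

All three cartridges are pressed fully home in their own bays, the lid is fully closed, and the job is handed in at about 45 s; I viewed 15 pictures, one over the 14 allowed.

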